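# Set a colour filter in a photometer's light path

### The job

Put the amber filter in the light path: stand the loose black filter holder on the bench so that its slot is midway between the front of the lamp's lens barrel and the near side of the red-lidded sample jar, centred on the beam and square across it. Take the amber plate from the leaning rack and slide it down the slot, past the springs, until fully home - press gently, it is glass - with the plate still midway, centred and square. Do not disturb the sample jar or the green filter.

Things in the scene. Friction and masses are not known exactly. Their poses are not given: they have to be found in the camera images.
- lamp: Fixed white lamp house, base 120 x 84 mm, 103 mm tall, black front plate and lens barrel. Origin: centre of its underside; z up; the beam runs along its +x at 60 mm height. In this frame the barrel's front is at x = 75 mm, the jar's axis always at x = 298, y = 0 and its near side at x = 265 mm, so the point midway is x = 170 mm, y = 0.
- lens_front (a point): Centre of the front face of the lamp's lens barrel (36 mm diameter), where the beam leaves, 60 mm above the bench; axes as the lamp's.
- sample_jar: Clear sample jar with a red lid, 66 mm diameter, 92 mm tall, loose, standing upright in the beam between lamp and detector. Origin: centre of its underside. Must stay where it is.
- holder: Loose black filter holder, 0.5 to 0.75 kg. Origin: centre of its base's underside; z up; x = way of the light, y across; works either way round (half turn about z). Base 76 (x) x 86 (y) x 10 mm with a rail along x. On it a guide unit of two posts, each 18 mm in x, 11.5 mm in y, outer faces 66 mm apart in y, centred on y = 0, top at z = 92 mm: grip across both posts.
- rail_mid (a point): Middle of the base's rail, 12 mm above the holder's underside; axes as the holder's. The guide unit is clamped firmly (over 30 N) anywhere up to 14 mm either way along x from here, as last used; no reading tells where: feel for a post or look. The base slides on the bench under about 5 N. The slot lies in the middle of the posts' 18 mm.
- sill_level (a point): Point 20 mm above the holder's underside, over the rail's middle: the height of the sill on which a seated plate stands (the slot itself is off along x with the guide unit). Slot 5.5 mm wide in x, 52 mm long in y; steel lips flare its top 8 mm to about 9 mm. 18 mm above the sill two leaf springs grip the plate: push it the last 20 mm with 2 to 8 N until it stops hard.
- detector: Fixed grey detector, base 90 x 84 mm, 97 mm tall, behind the jar, facing the lamp along the beam. Origin: centre of its underside.
- amber_filter: Loose amber glass filter plate in a black frame, 0.08 kg. Origin: middle of its lower edge; x = thickness (4 mm), y = width (50 mm), z = up along the plate; the lowest 3 mm are 2.5 mm thick and 47 mm wide. Same front and back. Starts leaning 25 degrees in the rack, top towards the rack's -y. Squeezed on the holder with over 80 N (springs included) it breaks.
- amber_grip (a point): Centre of the grip bar on top of the amber plate, 95 mm above its lower edge; axes as the plate's. The bar is 10 mm thick (x), 36 mm wide (y) and 26 mm tall (z); grip it across x with the tool along the plate's lean. When seated this point is 115 mm above the holder's underside.
- green_filter: Loose filter plate of the same size and shape with green glass, leaning in the same rack, 80 mm beside the amber one, same origin and axes (the two may be swapped). Leave it.
- rack: Fixed white drying rack, base 170 (x) x 86 (y) x 10 mm. Origin: underside, below the groove (y = 0) in which the plates' lower edges stand; z up. Plates stand at x = +40 and -40 mm and lean back on a steel rod 8 mm thick (along x) at y = -27 mm, 53 mm above the bench.
Mind the look-alikes: they are no part of the job. What is shaped like the amber_filter but blue or pink is not meant.

How it is judged:
At the end, for the whole second after the job is handed in: Amber filter upright in the holder, within 1.6 mm of its sill, within 7 mm along and 6 mm across the beam of the midway point; holder upright on the bench, square to the beam within 5 degrees; both released and at rest; jar moved under 8 mm, green filter under 12 mm (x of amber_filter in the frame of lamp between 0.163 and 0.177 m and y of amber_filter in the frame of lamp between -0.006 and 0.006 m and angle between the x axis of holder and the x axis of lamp, either way round below 0.09 rad and angle between holder's own z axis and vertical below 0.03 rad and height (world z) of holder below 0.003 m and z of amber_filter in the frame of holder between 0.0184 and 0.0216 m and y of amber_filter in the frame of holder between -0.003 and 0.003 m and angle between the z axis of amber_filter and the z axis of holder, either way round below 0.05 rad and angle between the x axis of amber_filter and the x axis of holder, either way round below 0.1 rad and linear speed of each of amber_filter, holder below 0.01 m/s and distance of sample_jar from where it was at the start of the episode below 0.008 m and angle between sample_jar's own z axis and vertical below 0.1 rad and distance of green_filter from where it was at the start of the episode below 0.012 m); the robot touches nothing.
It fails at once if the filter is pressed against the holder with more than 80 N (contact force between amber_filter and holder above 80 N).
It fails at once if the sample jar is knocked more than 15 mm or tipped (distance of sample_jar from where it was at the start of the episode above 0.015 m or angle between sample_jar's own z axis and vertical above 0.2 rad).
It fails at once if the green filter is pulled or knocked out of its place (distance of green_filter from where it was at the start of the episode above 0.03 m).
It also fails if it takes over 70 s, if anything falls off the work surface, if the arm or the gripper's body presses on something with over 40 N, if the wrist force passes 120 N, or if a joint passes its speed limit or range.

### The arm

A 6-joint arm with a two-finger parallel gripper is mounted at the origin on a cart in front of the work surface, level with it; the furniture and walls round the work are solid. World frame = base frame: x ahead of the robot, y to its left, z up, the work surface at z = 0. Lengths are in m, angles in rad, forces in N, time in s.
With the tool pointing down it reaches from about 0.425 to 1.125 m from the base axis. Payload 14.9 kg.
Tool frame: the origin (TCP) lies between the finger pads; the fingertips stand 17 mm ahead of it and the grasp point (between the pads) lies 2 mm behind it; z points along the fingers, y is the line along which they close (so a half turn about z gives the same grasp; the last joint's range is limited). The gripper opens to 91 mm and grips with 3 to 60 N. Pads are 32 mm wide; open, the fingers measure 118 mm over their backs; the gripper's body (76 mm by 178 mm) begins 60 mm behind the grasp point.
Start: joints at [1.248, 0.379, 1.734, -0, 1.028, -0.033], TCP at [0.2, 0.671, 0.231] pointing down, gripper open.
Joint ranges: [-2.77, 2.77], [-0.74, 2.19], [0, 2.66], [-1.06, 4.2], [0.31, 2.87], [-3.08, 3.08]. Speed limits (rad/s): [1.89, 1.89, 2.39, 3.14, 3.14, 3.14].

### API

Orientations are given as a rotation vector (axis times angle).
In Python, from bench import status, imaging, manip gives the robot as it stands.
- The arm moves only by the tool move_arm, never from a script. Its argument "series" is a list that holds one entry, the list of rows, each a list of 5 numbers: the closure, from 0 (fully open) to 1 (shut), then the shift along the world's x, y, z in mm, then the turn about the world's z in degrees. A call has 1 to 5 rows; each row shifts and turns the commanded pose from where the row before left it; what a row does not reach is not made up. A row lasts 1/10 s, in which the tool goes at most 50 mm and 8.59 degrees, less where a joint would pass 70% of its speed; a pose out of reach is approached as far as the arm can. A call with a gripper value outside its range is refused whole. The fingers move at their own pace and stop on an object; the grip force is fixed at half the most. Time passes only in rows, so rows that do not move let the fingers close. It gives the time, the measured TCP pose, the force, the opening and the grip force at its end, in the units of the state.
- status.get_state(): the state, without advancing time (a new reading comes with each control period).
- imaging.grab_frame(name): name is "scene" or "top" or "wrist"; returns a dict with "pixels" (480x640x3 uint8, red, green, blue), "fov_y" (degrees; the focal length in pixels is half the picture's height over the tangent of half this angle, whatever the lens; pixels are square), "cx", "cy" (the principal point, pixels), "rvec" (rotation vector, rad) and "tvec" (3), from world to camera coordinates, as OpenCV has them. Camera axes: x right, y down, z forward; pixel columns grow to the right and rows downward; lengths in m; the calibration is good to about 2 mm. A picture is of the moment at which its call begins. There is no depth.
- manip.hand_in(): hands the job in; it is judged then, once.
The state is a dict: "t": time; "joint_positions": joint angles; "dq": joint speeds; "joint_torque": joint torques, N m; "tool_pos": TCP position; "ee_rot": TCP orientation; "wrist_force": force on the tool from outside, world axes, zero at the start; "wrist_torque": the same for the moment, N m; "gripper_width": finger opening in m; "grasp_force": force on a finger pad.
Only numpy, scipy, OpenCV 4.12 (cv2) and the standard library are available. Lean on these libraries where they do the work, as an engineer would, in place of code of your own. Each camera call takes 0.05 s, during which the arm holds its last target. There are 200 camera calls.

## Working session

There is one attempt and no reset: what is moved stays moved. The work goes in short steps, Python scripts to look and compute and a tool call to move; the robot and the scene stay as the last step left them, time stands still between calls to the robot, and variables do not carry over. Pictures are saved under pics/ and viewed, at most 10 in all, crops included, and the job is handed in when it is done.

Besides the shell and the picture viewer there is one more tool, called after "Emit:" as name(argument=value, ...) on one line, values as JSON. move_arm: Moves the arm, as the interface text tells. Its arguments: {"type":"object","properties":{"series":{"type":"array"}},"required":["series"]}

```bash
mkdir -p pics; cat > h.py <<'E'
import cv2, numpy as np
from bench import status, imaging, manip
def cam(name):
    f=imaging.grab_frame(name); fl=240/np.tan(np.radians(f["fov_y"])/2)
    K=np.array([[fl,0,f["cx"]],[0,fl,f["cy"]],[0,0,1]]); R=cv2.Rodrigues(np.array(f["rvec"],float))[0]
    return f["pixels"],K,R,np.array(f["tvec"],float)
def bp(c,uv,z):
    """pixel -> world at height z"""
    _,K,R,t=c; d=R.T@np.linalg.solve(K,[uv[0],uv[1],1]); o=-R.T@t
    return o+d*(z-o[2])/d[2]
def pr(c,p):
    _,K,R,t=c; q=K@(R@np.array(p,float)+t); return q[:2]/q[2]
def save(c,n,box=None,s=1):
    im=c[0][...,::-1]
    if box: im=im[box[1]:box[3],box[0]:box[2]]
    cv2.imwrite("pics/"+n,cv2.resize(im,None,fx=s,fy=s,interpolation=cv2.INTER_CUBIC))
E
python3 - <<'E'
from h import *
for n in("top","scene"):
    c=cam(n); save(c,n+"0.png"); print(n,-c[2].T@c[3],c[1][0,0])
    np.savez(n+"0.npz",p=c[0],K=c[1],R=c[2],t=c[3])
s=status.get_state(); print(s)
E
```

```text
top [ 0.36038744 -0.08001191  1.16716093] 459.9717251913767
scene [-0.3157062  -0.73790564  0.90786847] 531.1103974339244
{'t': 0.1, 'joint_positions': array([ 1.24771910e+00,  3.79343107e-01,  1.73464180e+00, -3.92219061e-06,
        1.02851755e+00, -3.32655992e-02]), 'dq': array([ 0.00046703, -0.00336216, -0.00157637,  0.00055303,  0.00418877,
        0.00136528]), 'joint_torque': array([-1.38386280e-03, -7.65032172e+01, -4.35291231e+01,  6.50850870e-02,
        3.99003248e-02, -7.19397849e-05]), 'tool_pos': array([0.19992974, 0.67053371, 0.23040286]), 'ee_rot': array([-4.53617566e-01, -3.10851109e+00,  1.40736215e-03]), 'wrist_force': array([-0.29814373, -0.2382766 , -0.51530944]), 'wrist_torque': array([-0.02034691, -0.01300862,  0.038036  ]), 'grasp_force': 0.0, 'gripper_width': 0.09150161589339473}
```

View pics/top0.png

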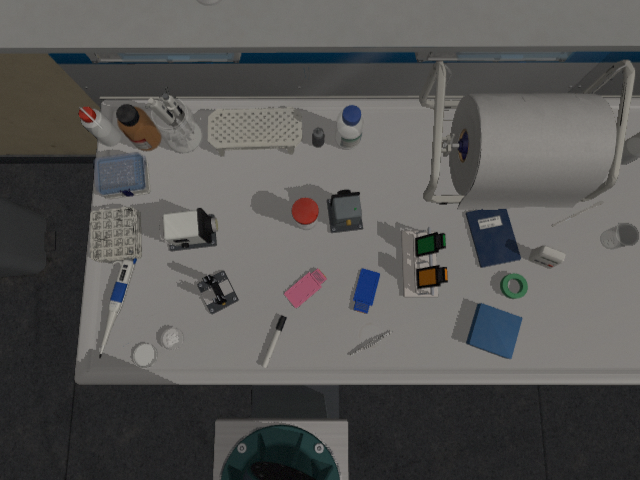

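View pics/scene0.png

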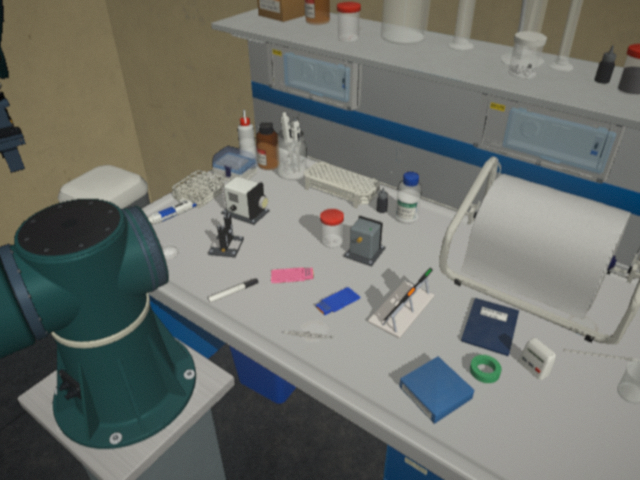

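Top view: lamp (190,228), loose holder (217,290), jar (305,211), detector (345,210), and rack (422,262). The plate-shaped candidates are orange/amber at (433,276), green at (430,243), blue at (366,290) and pink at (305,287). Only the orange one in the rack fits the amber plate. I'll confirm it with enlarged crops.

```bash
python3 - <<'E'
from h import *
p=np.load("top0.npz")["p"][...,::-1]
a=cv2.resize(p[190:320,155:325],None,fx=4.7,fy=4.6,interpolation=cv2.INTER_CUBIC)
b=cv2.resize(p[215:310,385:465],None,fx=8,fy=6.3,interpolation=cv2.INTER_CUBIC)
b=cv2.resize(p[220:305,390:460],None,fx=7,fy=7,interpolation=cv2.INTER_CUBIC)
cv2.imwrite("pics/c1.png",a);cv2.imwrite("pics/c2.png",b);print(a.shape,b.shape)
E
```

```text
(598, 799, 3) (595, 490, 3)
```

View pics/c1.png

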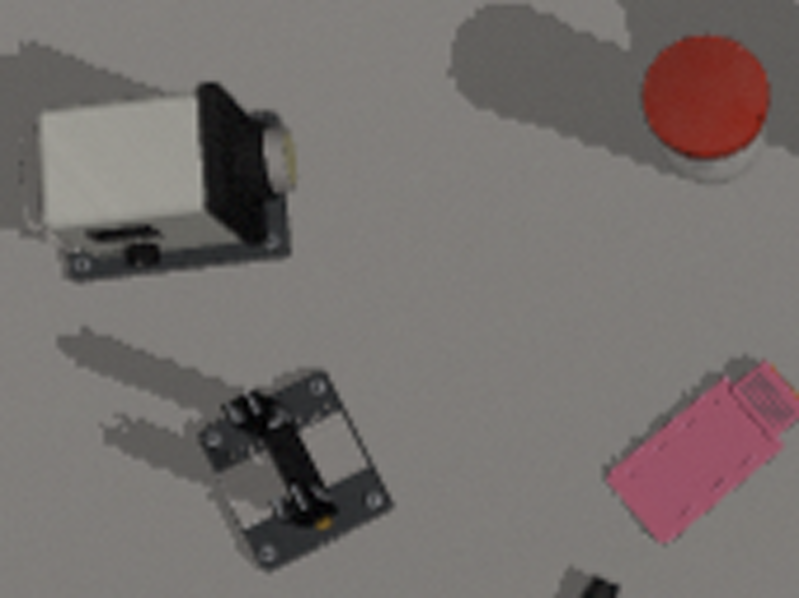

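View pics/c2.png

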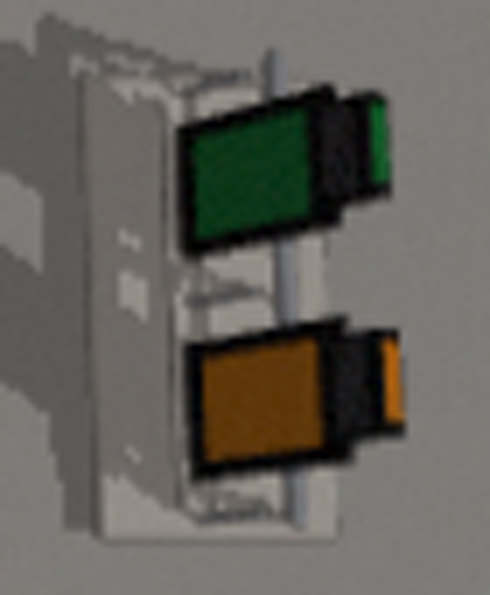

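Crop: the plate with the orange tab, at (433,276) in full pixels, stands in the rack beside the green one, so it is the amber filter. The holder base corners, lamp base edge, lens and red lid are all clear. Next I compute the poses.

```bash
python3 - <<'E'
from h import *
d=np.load("top0.npz"); c=(d["p"],d["K"],d["R"],d["t"])
A=lambda u,v:(155+u/4.7,190+v/4.6); B=lambda u,v:(390+u/7,220+v/7)
P=lambda px,z:np.round(bp(c,px,z)*1000,1)[:2]
hsv=cv2.cvtColor(d["p"],cv2.COLOR_RGB2HSV)
m=((hsv[...,0]<6)|(hsv[...,0]>174))&(hsv[...,1]>150); m[:, :285]=0;m[:,325:]=0;m[:190]=0;m[235:]=0
ys,xs=np.nonzero(m); lid=bp(c,((xs.min()+xs.max())/2,(ys.min()+ys.max())/2),.092)
print("jar",lid,"n",len(xs),xs.min(),xs.max(),ys.min(),ys.max())
L=P(A(65,278),.003);Rr=P(A(290,252),.003);print("lamp edge",L,Rr,np.linalg.norm(L-Rr),np.degrees(np.arctan2(*(Rr-L)[::-1])))
lens=P(A(287,155),.06);print("lens",lens,"dist to jar",np.linalg.norm(lens-lid[:2]*1000),np.degrees(np.arctan2(*(lid[:2]*1000-lens)[::-1])))
H=[P(A(*q),.010) for q in((198,440),(325,370),(393,505),(268,570))];print("holder",H,np.mean(H,0),[np.degrees(np.arctan2(*(H[(i+1)%4]-H[i])[::-1])) for i in range(4)],[np.linalg.norm(H[(i+1)%4]-H[i]) for i in range(4)])
print("posts top",P(A(250,410),.09),P(A(310,500),.09))
print("rack corners z10",P(B(83,75),.01),P(B(103,535),.01),P(B(335,535),.01))
print("amber tab ends",P(B(394,332),.1),P(B(396,432),.1)," lower edge",P(B(195,350),.01),P(B(198,475),.01))
print("green tab",P(B(378,95),.1),P(B(380,185),.1))
E
```

```text
jar [ 0.64430714 -0.05768461  0.092     ] n 543 292 317 198 223
lamp edge [562.2 292.7] [576.9 170.1] 123.47813571640931 -83.16275511131512
lens [619.3 161.6] dist to jar 220.70590336455217 -83.49411452759719
holder [array([471. , 213.7]), array([509.5, 147. ]), array([435.6, 108. ]), array([400.8, 173.1])] [454.225 160.45 ] [np.float64(-60.00596806753523), np.float64(-152.177588092124), np.float64(118.1272760939204), np.float64(30.042837696876152)] [np.float64(77.01389485021517), np.float64(83.55961943426978), np.float64(73.81768080886854), np.float64(81.09500601146779)]
posts top [478.6 168.1] [433.  136.3]
rack corners z10 [ 612.  -306.6] [ 443.9 -307.2] [ 443.9 -390. ]
amber tab ends [ 504.7 -389.1] [ 471.3 -387.9]  lower edge [ 510.4 -343.1] [ 465.3 -342.1]
green tab [ 585.4 -388.4] [ 554.5 -387.3]
```

Beam direction is about -83.3° and the midway point about (630, 68.5) mm. The holder is at about (455, 155) with yaw about -61°. I'll move above the holder.

Emit:
move_arm(series=[[[0,20,-40,0,-3.5],[0,20,-40,0,-3.5],[0,20,-40,0,-3.5],[0,20,-40,0,-3.5],[0,20,-40,0,-3.5]]])

```text
t: 0.6
tool_pos: [0.3004, 0.469, 0.2307]
ee_rot: [-0.925, -3.002, 0.001]
wrist_force: [1.1, 0.5, 0.3]
gripper_width: 0.091
grasp_force: 0.0
```

Emit:
move_arm(series=[[[0,20,-40,0,-3.5],[0,20,-40,0,-3.5],[0,20,-40,0,-3.5],[0,20,-40,0,-3.5],[0,20,-40,0,-3.5]]])

```text
t: 1.1
tool_pos: [0.4004, 0.2691, 0.2309]
ee_rot: [1.371, 2.827, 0.0]
wrist_force: [0.8, -0.2, 0.4]
gripper_width: 0.0908
grasp_force: 0.0
```

Emit:
move_arm(series=[[[0,20,-40,0,-3.5],[0,20,-40,0,-3.5],[0,16,0,0,-2],[0,0,0,0,0],[0,0,0,0,0]]])

```text
t: 1.6
tool_pos: [0.4557, 0.1913, 0.2306]
ee_rot: [-1.583, -2.713, 0.001]
wrist_force: [0.2, 0.4, -0.0]
gripper_width: 0.0916
grasp_force: 0.0
```

```bash
cat >> h.py <<'E'
def pose():
    s=status.get_state(); R=cv2.Rodrigues(np.array(s["ee_rot"],float))[0]
    print("t",round(s["t"],2),"tcp",np.round(np.array(s["tool_pos"])*1000,1),"yaw_y",round(np.degrees(np.arctan2(R[1,1],R[0,1])),2),"z",np.round(R[:,2],3),"F",np.round(s["wrist_force"],1),"w",round(s["gripper_width"]*1000,1),"g",round(s["grasp_force"],1))
    return s
E
python3 - <<'E'
from h import *
pose(); c=cam("wrist"); save(c,"w1.png"); np.savez("w1.npz",p=c[0],K=c[1],R=c[2],t=c[3]); print(-c[2].T@c[3],c[1][0,0])
for p in((.456,.152,.09),(.63,.0685,0)): print(pr(c,p))
E
```

```text
t 1.6 tcp [455.7 191.3 230.6] yaw_y 29.45 z [-0.001 -0.    -1.   ] F [ 0.2  0.4 -0. ] w 91.6 g 0.0
[0.41490572 0.26393271 0.38315084] 340.6034332977608
[298.74918248 275.79268572]
[389.04589597 362.54211556]
```

View pics/w1.png

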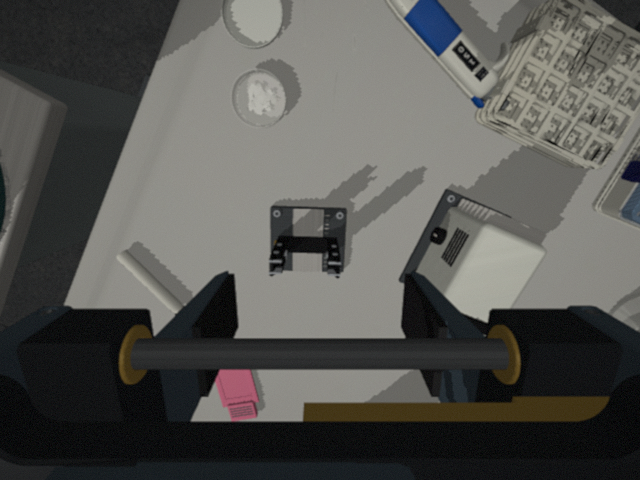

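Wrist view: holder base spans (271,206)-(347,278), posts near (277,257) and (336,257). Lamp at (480,260). I'll enlarge the holder.

```bash
python3 - <<'E'
import cv2,numpy as np
p=np.load("w1.npz")["p"][195:290,255:365,::-1]
p=np.clip(p*1.8,0,255).astype(np.uint8)
cv2.imwrite("pics/c3.png",cv2.resize(p,None,fx=6,fy=6,interpolation=cv2.INTER_CUBIC))
E
```

```text
(no output)
```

View pics/c3.png

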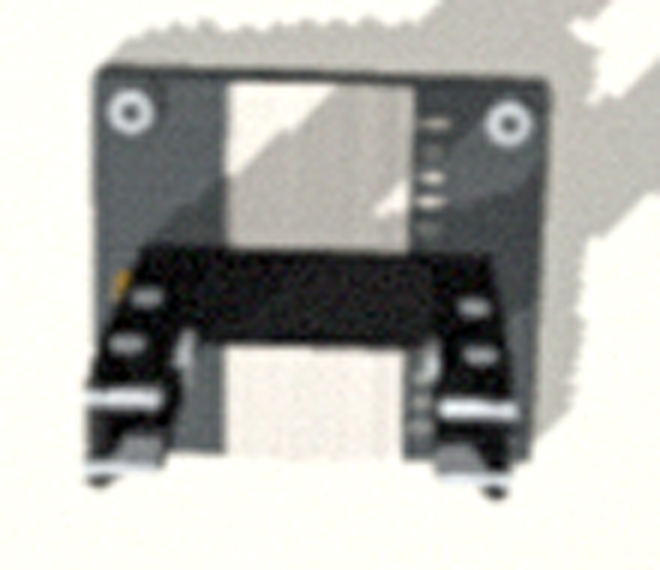

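```bash
python3 - <<'E'
from h import *
d=np.load("w1.npz"); c=(d["p"],d["K"],d["R"],d["t"])
A=lambda u,v:(255+u/6,195+v/6)
P=lambda u,v,z:bp(c,A(u,v),z)[:2]*1000
ang=lambda a,b:np.degrees(np.arctan2(*(b-a)[::-1]))
a,b=P(125,435,.091),P(478,447,.091); print("slot",a,b,(a+b)/2,np.linalg.norm(a-b),ang(b,a))
a,b=P(97,68,.01),P(547,80,.01); print("far edge",a,b,np.linalg.norm(a-b),ang(b,a)); 
e=(b-a)/np.linalg.norm(b-a); n=np.array([-e[1],e[0]]); m=(a+b)/2
print("base centre",m+38*n,m-38*n)
E
```

```text
slot [433.74693089 149.22614687] [481.53835545 174.00918914] [457.64264317 161.61766801] 53.835113502268655 -152.59024806524985
far edge [401.37033504 178.94716864] [474.70430709 217.82467087] 83.00199777605911 -152.07000787756772
base centre [420.23841111 231.95970126] [455.83623102 164.81213825]
```

Emit:
move_arm(series=[[[0,2,-29.5,0,-1.7],[0,0,0,-45,0],[0,0,0,-45,0],[0,0,0,-45,0],[0,0,0,-23,0]]])

```text
t: 2.15
tool_pos: [0.4555, 0.1618, 0.0698]
ee_rot: [-1.62, -2.688, 0.004]
wrist_force: [-0.2, -0.2, -0.3]
gripper_width: 0.091
grasp_force: 0.0
```

Emit:
move_arm(series=[[[0.35,0,0,0,0],[0.35,0,0,0,0],[0.35,0,0,0,0],[0.35,0,0,0,0],[0.35,0,0,0,0]]])

```text
t: 2.65
tool_pos: [0.4585, 0.1617, 0.0744]
ee_rot: [1.624, 2.688, 0.002]
wrist_force: [-4.6, 2.5, 10.3]
gripper_width: 0.0657
grasp_force: 30.0
```

```bash
python3 -c "
from h import *
pose()"
```

```text
t 2.65 tcp [458.5 161.7  74.4] yaw_y 27.71 z [ 0.001  0.001 -1.   ] F [-4.6  2.5 10.3] w 65.7 g 30.0
```

Emit:
move_arm(series=[[[0.35,0,0,20,0],[0.35,0,0,20,0],[0.35,20,-35,0,-5.25],[0.35,20,-35,0,-5.25],[0.35,32,-23,0,-5.25]]])

```text
t: 3.15
tool_pos: [0.5296, 0.0666, 0.1138]
ee_rot: [1.983, 2.437, -0.0]
wrist_force: [0.6, 2.0, -5.4]
gripper_width: 0.0656
grasp_force: 30.0
```

Emit:
move_arm(series=[[[0.35,35,0,0,-5.25],[0.35,35,0,0,0],[0.35,29.5,0,0,0],[0.35,0,0,0,0],[0.35,0,0,0,0]]])

```text
t: 3.65
tool_pos: [0.6295, 0.0683, 0.1132]
ee_rot: [2.088, 2.347, 0.0]
wrist_force: [-0.3, 0.4, -4.9]
gripper_width: 0.066
grasp_force: 30.0
```

```bash
python3 - <<'E'
from h import *
pose(); c=cam("wrist"); save(c,"w2.png"); np.savez("w2.npz",p=c[0],K=c[1],R=c[2],t=c[3])
c=cam("top"); np.savez("top2.npz",p=c[0],K=c[1],R=c[2],t=c[3])
E
```

```text
t 3.65 tcp [629.5  68.3 113.2] yaw_y 6.69 z [ 0.  0. -1.] F [-0.3  0.4 -4.9] w 66.0 g 30.0
```

View pics/w2.png

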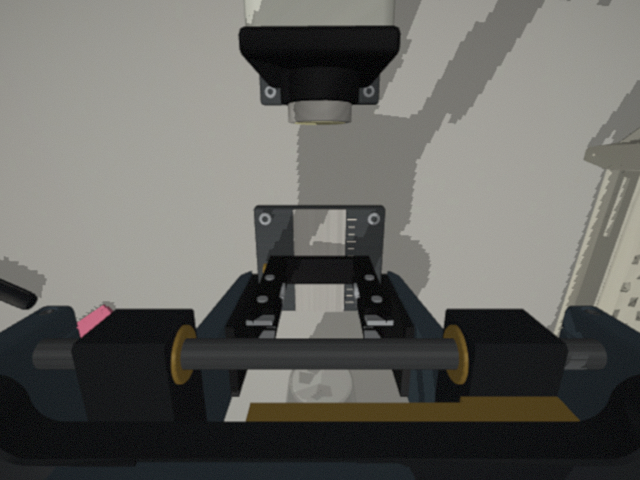

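Wrist view: the lens barrel is at (320,117), the lamp base front edge runs (261,104)-(379,104), and the holder base edge runs (254,206)-(385,206). The slot lip is at row 322, and all of it is centred near column 320.

```bash
python3 - <<'E'
from h import *
d=np.load("w2.npz"); c=(d["p"],d["K"],d["R"],d["t"]); 
P=lambda u,v,z:bp(c,(u,v),z)[:2]*1000
ang=lambda a,b:np.degrees(np.arctan2(*(b-a)[::-1]))
u=lambda g:np.array([np.cos(np.radians(g)),np.sin(np.radians(g))])
jar=np.array([644.3,-57.7])
for z in(.0,.006):
  a,b=P(261,104,z),P(379,104,z);print("lamp front",a,b,np.linalg.norm(a-b),ang(a,b),(a+b)/2)
  m=(a+b)/2; print(" to jar",np.linalg.norm(jar-m),"exp 238",ang(m,jar))
print("lens top",P(320,120,.070),P(320,124,.06))
a,b=P(254,206,.051),P(385,206,.051);print("holder edge",a,b,np.linalg.norm(a-b),ang(a,b),(a+b)/2)
a,b=P(262,322,.132),P(378,322,.132);print("near lip",a,b,np.linalg.norm(a-b),(a+b)/2,(a+b)/2+5*u(-83.3))
E
```

```text
lamp front [574.74550083 172.55574868] [659.49070316 182.5019616 ] 85.3268801064622 6.693957650442224 [617.118102   177.52885514]
 to jar 236.7941508343718 exp 238 -83.40841483122036
lamp front [575.76349986 172.07051832] [658.59500367 181.79212792] 83.40004625966054 6.693957650442234 [617.17925176 176.93132312]
 to jar 236.1935493920917 exp 238 -83.40651157294197
lens top [618.77337656 162.61210333] [618.97021935 161.08020915]
holder edge [583.00348006 107.83433428] [665.74485359 117.56065019] 83.31108039005447 6.704397674469893 [624.37416683 112.69749223]
near lip [603.53811204  73.03611772] [654.26141567  79.01157822] 51.074060527296304 [628.89976386  76.02384797] [629.48311754  71.05799472]
```

Emit:
move_arm(series=[[[0.35,0.2,-2.2,-18,0],[0.35,0,0,-13,0],[0.35,0,0,-5,0],[0.35,0,0,-3,0],[0.35,0,0,0,0]]])

```text
t: 4.25
tool_pos: [0.6282, 0.0668, 0.0739]
ee_rot: [-2.086, -2.345, 0.003]
wrist_force: [-10.8, 5.8, 11.6]
gripper_width: 0.0657
grasp_force: 30.0
```

Emit:
move_arm(series=[[[0.35,0,0,1,0],[0,0,0,0,0],[0,0,0,0,0],[0,0,0,0,0],[0,0,0,0,0]]])

```text
t: 4.75
tool_pos: [0.6299, 0.0661, 0.0749]
ee_rot: [2.088, 2.347, 0.0]
wrist_force: [-0.3, 0.1, -0.1]
gripper_width: 0.0909
grasp_force: 0.0
```

Emit:
move_arm(series=[[[0,0,0,40,0],[0,0,0,45,0],[0,0,-20,45,0],[0,0,-30,27,0],[0,0,0,0,0]]])

```text
t: 5.25
tool_pos: [0.6318, 0.0138, 0.2366]
ee_rot: [2.086, 2.342, 0.006]
wrist_force: [0.8, -0.2, 0.6]
gripper_width: 0.0911
grasp_force: 0.0
```

```bash
python3 - <<'E'
from h import *
pose(); c=cam("wrist"); np.savez("w3.npz",p=c[0],K=c[1],R=c[2],t=c[3])
print(pr(c,(.63,.0685,.09)),pr(c,(.619,.161,.06)))
u,v=pr(c,(.63,.0685,.09)).astype(int)
im=np.clip(c[0][:,:,::-1]*1.6,0,255).astype(np.uint8)
x0,x1=max(u-75,0),u+75;y0=max(v-75,0);y1=v+50
print(x0,y0); cv2.imwrite("pics/c4.png",cv2.resize(im[y0:y1,x0:x1],None,fx=4.7,fy=4.7,interpolation=cv2.INTER_CUBIC))
E
```

```text
t 5.25 tcp [631.8  13.8 236.6] yaw_y 6.61 z [ 0.007 -0.001 -1.   ] F [ 0.8 -0.2  0.6] w 91.1 g 0.0
[323.47627028 177.16744668] [322.9384358   64.73327661]
248 102
```

View pics/c4.png

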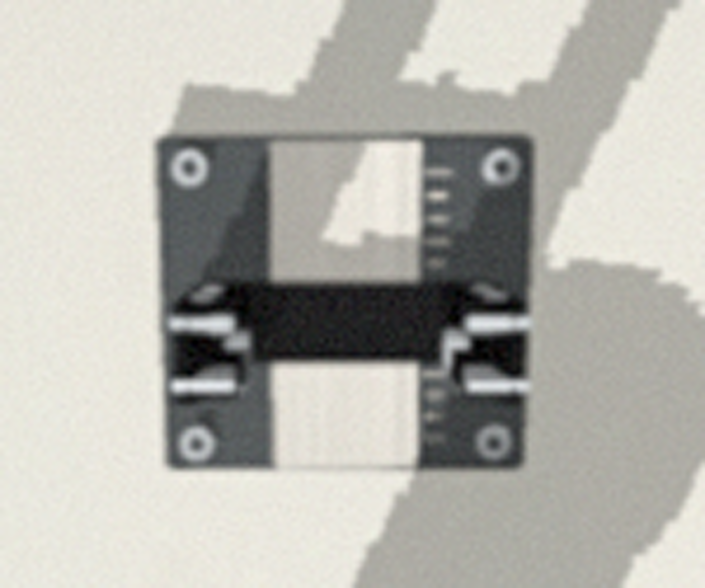

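Close view: slot lips sit at crop rows 324 and 386, with the post centres at columns 205 and 497. That puts the slot centre at full pixel (322.7,177.5), against a predicted (323.5,177.2).

```bash
python3 - <<'E'
from h import *
d=np.load("w3.npz"); c=(d["p"],d["K"],d["R"],d["t"])
A=lambda u,v:(248+u/4.7,102+v/4.7)
a,b=[bp(c,A(*q),.092)[:2]*1000 for q in((205,355),(497,355))];print(a,b,(a+b)/2,np.degrees(np.arctan2(*(b-a)[::-1])))
a,b=[bp(c,A(*q),.010)[:2]*1000 for q in((160,138),(531,138))];print(a,b,np.degrees(np.arctan2(*(b-a)[::-1])))
E
```

```text
[602.81645742  65.24989567] [655.81057506  71.36284808] [629.31351624  68.30637187] 6.580073752058899
[583.32654726 103.11482079] [665.99826037 112.71344107] 6.622688387507416
```

Emit:
move_arm(series=[[[0,-14,-39.5,0,8.3],[0,-14,-39.5,0,8.3],[0,-14,-39.5,0,8.3],[0,-14,-39.5,0,8.3],[0,-14,-39.5,0,8.3]]])

```text
t: 5.8
tool_pos: [0.5586, -0.182, 0.2306]
ee_rot: [-1.111, -2.937, -0.0]
wrist_force: [0.9, -0.4, 0.8]
gripper_width: 0.0913
grasp_force: 0.0
```

Emit:
move_arm(series=[[[0,-14,-39.5,0,8.3],[0,-14,-39.5,0,8.3],[0,-14,-39.5,0,8.3],[0,-14,-39.5,0,8.3],[0,-14,-39.5,0,8.3]]])

```text
t: 6.3
tool_pos: [0.4888, -0.3795, 0.2305]
ee_rot: [0.001, -3.14, -0.002]
wrist_force: [0.7, -0.1, 0.0]
gripper_width: 0.091
grasp_force: 0.0
```

Emit:
move_arm(series=[[[0.6,0,0,0,0.4],[0.6,0,0,0,0],[0.6,0,0,0,0]]])

```text
t: 6.6
tool_pos: [0.4898, -0.3777, 0.231]
ee_rot: [0.001, -3.141, -0.002]
wrist_force: [0.3, -0.5, 0.1]
gripper_width: 0.07
grasp_force: 0.0
```

```bash
python3 - <<'E'
from h import *
pose(); c=cam("wrist"); np.savez("w4.npz",p=c[0],K=c[1],R=c[2],t=c[3])
u,v=pr(c,(.488,-.382,.094)); print(u,v)
im=np.clip(c[0][:,:,::-1]*1.5,0,255).astype(np.uint8)
x0=int(max(u-110,0));y0=int(max(v-80,0));print(x0,y0); cv2.imwrite("pics/c5.png",cv2.resize(im[y0:y0+165,x0:x0+220],None,fx=3.6,fy=3.6,interpolation=cv2.INTER_CUBIC))
E
```

```text
t 6.6 tcp [ 489.8 -377.7  231. ] yaw_y 90.03 z [-0.001  0.001 -1.   ] F [ 0.3 -0.5  0.1] w 70.0 g 0.0
314.0124475089192 239.23400823575653
204 159
```

View pics/c5.png

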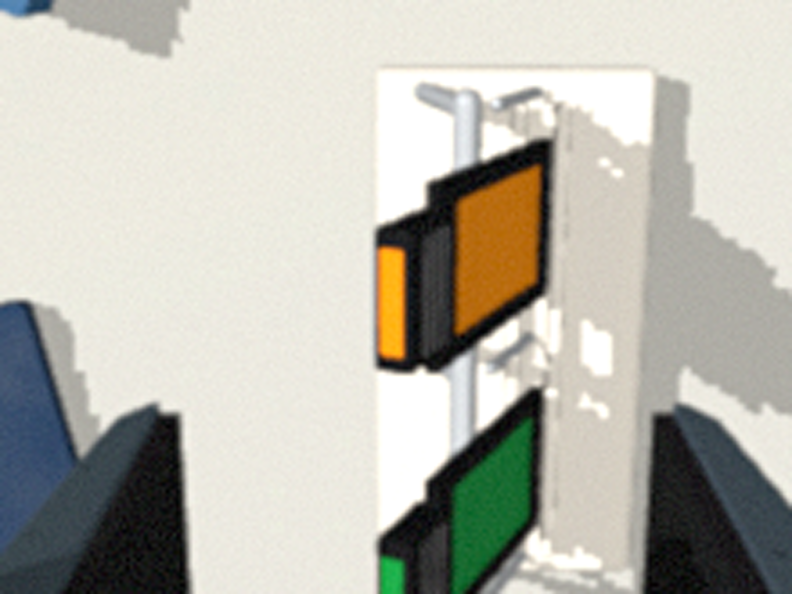

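Crop: amber plate, bar top face centre at (392,303), lower edge (552,140)-(546,292), rack end edge (377,68)-(655,70). The green plate lies below it.

```bash
python3 - <<'E'
from h import *
d=np.load("w4.npz"); c=(d["p"],d["K"],d["R"],d["t"])
P=lambda u,v,z:np.round(bp(c,(204+u/3.6,159+v/3.6),z)*1000,1)[:2]
print("top face",P(392,303,.106),P(378,300,.1075),P(407,305,.103),P(393,246,.106),P(393,362,.106))
print("lower",P(552,140,.008),P(546,292,.008)); print("rack",P(377,68,.01),P(655,70,.01),"groove",P(565,200,.01),"rod",P(466,130,.057))
# predicted for model g=groove y, z0
for g in(-.342,-.345,-.348):
  s,k=np.sin(np.radians(25)),np.cos(np.radians(25))
  f=lambda u:(np.array(u)-[204,159])*3.6
  x=.488
  print(g,[f(pr(c,(x,g+q*k-h*s,.008+h*k+q*s))).round() for q,h in((.005,.108),(-.005,.108),(.002,.003))])
E
```

```text
top face [ 488.1 -382.8] [ 486.9 -386. ] [ 489.5 -379.3] [ 474.3 -382.5] [ 502.8 -382.6]
lower [ 464.7 -335.2] [ 513.2 -335.5]
rack [ 442.8 -388.7] [ 443.3 -305.2] groove [ 483.  -330.8] rod [ 454.5 -363.8]
-0.342 [array([390., 305.]), array([353., 300.]), array([531., 217.])]
-0.345 [array([378., 305.]), array([340., 300.]), array([521., 217.])]
-0.348 [array([365., 305.]), array([327., 300.]), array([511., 217.])]
```

Amber groove is at y≈-337 and x≈488.5, with the grip bar at about (488.5,-377,95). The tool can't tilt, so I'll cage the bar loosely, swing the plate upright about its lower edge, then grip.

Emit:
move_arm(series=[[[0.6,-1.2,0.7,-30,0],[0.6,0,0,-40,0],[0.6,0,0,-40,0],[0.6,0,0,-25,0],[0.6,0,0,0,0]]])

```text
t: 7.15
tool_pos: [0.4873, -0.3757, 0.0936]
ee_rot: [0.003, -3.137, -0.006]
wrist_force: [0.1, 0.1, 0.1]
gripper_width: 0.0367
grasp_force: 0.0
```

Emit:
move_arm(series=[[[0.74,0,0,0,0],[0.74,0,0,0,0],[0.74,0,0,0,0]]])

```text
t: 7.45
tool_pos: [0.4894, -0.3786, 0.0986]
ee_rot: [-0.003, 3.14, -0.002]
wrist_force: [-0.1, 0.2, 0.2]
gripper_width: 0.0234
grasp_force: 0.0
```

Emit:
move_arm(series=[[[0.74,0,6,2.5,0],[0.74,0,6,2,0],[0.74,0,6,2,0],[0.74,0,6,1,0],[0.74,0,6,1,0]]])

```text
t: 7.95
tool_pos: [0.4885, -0.3475, 0.1056]
ee_rot: [-0.003, 3.142, -0.0]
wrist_force: [0.1, 0.1, 0.6]
gripper_width: 0.0238
grasp_force: 0.1
```

Emit:
move_arm(series=[[[0.74,0,5,0.5,0],[0.74,0,3,0,0],[0.8,0,0,0,0],[0.85,0,0,0,0],[1,0,0,0,0]]])

```text
t: 8.45
tool_pos: [0.4885, -0.3403, 0.1059]
ee_rot: [0.002, -3.142, -0.0]
wrist_force: [-0.1, -0.2, -0.4]
gripper_width: 0.0098
grasp_force: 30.0
```

Emit:
move_arm(series=[[[1,0,0,0,0],[1,0,0,0,0],[1,0,0,0,0]]])

```text
t: 8.75
tool_pos: [0.4885, -0.3402, 0.1059]
ee_rot: [0.002, -3.142, -0.0]
wrist_force: [0.6, 0.4, -0.6]
gripper_width: 0.0094
grasp_force: 30.0
```

```bash
python3 - <<'E'
from h import *
pose(); c=cam("wrist"); np.savez("w5.npz",p=c[0],K=c[1],R=c[2],t=c[3])
e=cam("scene"); u,v=pr(e,(.488,-.337,.06)).astype(int)
np.savez("s5.npz",p=e[0],K=e[1],R=e[2],t=e[3])
a=cv2.resize(c[0][140:380,200:440],(440,440)); b=cv2.resize(e[0][v-55:v+55,u-45:u+45],(360,440),interpolation=cv2.INTER_CUBIC)
cv2.imwrite("pics/c6.png",np.clip(np.hstack([a,b])[:,:,::-1]*1.4,0,255).astype(np.uint8)); print(u,v)
E
```

```text
t 8.75 tcp [ 488.5 -340.2  105.9] yaw_y 90.09 z [-0.  0. -1.] F [ 0.6  0.4 -0.6] w 9.4 g 30.0
391 298
```

View pics/c6.png

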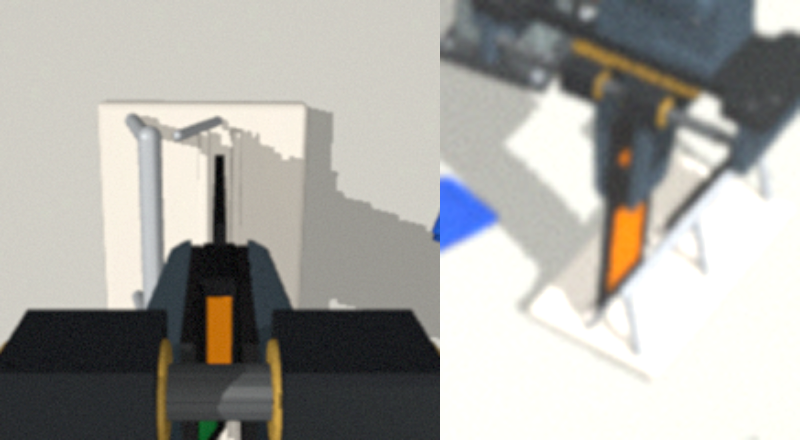

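Left panel: the bar is held flat, the orange tab starts at (219,296), and the plate edge shows at (219,155). Right panel: the plate stands upright in the gripper. Next I check the sideways offset of the plate in the grip.

```bash
python3 - <<'E'
from h import *
d=np.load("w5.npz"); c=(d["p"],d["K"],d["R"],d["t"]); p=d["p"]
hsv=cv2.cvtColor(p,cv2.COLOR_RGB2HSV); m=(hsv[...,0]>8)&(hsv[...,0]<24)&(hsv[...,1]>180)&(hsv[...,2]>90); m[:280]=0; m[:,:305]=0; m[:,335:]=0
for r in range(296,312): print(r,np.nonzero(m[r])[0][[0,-1]] if m[r].any() else None, end=" ")
print(); g=cv2.cvtColor(p,cv2.COLOR_RGB2GRAY); print(g[214:236,316:324].min(1))
print("tab -x end pred",pr(c,(.4742,-.3402,.1173)),"plate corner pred bottom",pr(c,(.4635,-.3395,.0123)),pr(c,(.465,-.3395,.0093)))
E
```

```text
296 None 297 None 298 None 299 None 300 None 301 None 302 [313 325] 303 [313 326] 304 [313 325] 305 [313 325] 306 [313 325] 307 [313 325] 308 [313 325] 309 [313 325] 310 [313 325] 311 [313 325] 
[126 128 127 128 130 129 128 128 130 125  81  30   6   0   6   5   6   4
   1   5   2   7]
tab -x end pred [319.05996724 301.07109053] plate corner pred bottom [320.06497008 224.90272333] [320.04992828 225.9289269 ]
```

Emit:
move_arm(series=[[[1,0,0,15,0],[1,0,0,25,0],[1,0,0,35,0],[1,0,0,45,0],[1,0,0,10,0]]])

```text
t: 9.35
tool_pos: [0.4903, -0.3415, 0.242]
ee_rot: [-0.003, 3.136, -0.007]
wrist_force: [0.8, 0.1, -1.4]
gripper_width: 0.0096
grasp_force: 30.0
```

Emit:
move_arm(series=[[[1,14,30,0,0.6],[1,14,40,0,0.6],[1,14,45,0,0.6],[1,14,45,0,0.6],[1,14,45,0,0.6]]])

```text
t: 9.85
tool_pos: [0.5587, -0.1334, 0.2366]
ee_rot: [-0.085, 3.14, -0.0]
wrist_force: [0.9, -0.0, -1.2]
gripper_width: 0.0101
grasp_force: 30.0
```

Emit:
move_arm(series=[[[1,14,45,0,0.6],[1,14,45,0,0.6],[1,14,45,0,0.6],[1,14,40,0,0.6],[1,14.6,28.5,0,1.2]]])

```text
t: 10.35
tool_pos: [0.6293, 0.0709, 0.2365]
ee_rot: [-0.186, 3.136, 0.0]
wrist_force: [-0.1, -0.3, -1.3]
gripper_width: 0.0097
grasp_force: 30.0
```

Emit:
move_arm(series=[[[1,0,0,0,0],[1,0,0,0,0],[1,0,0,0,0]]])

```text
t: 10.65
tool_pos: [0.6287, 0.0677, 0.2361]
ee_rot: [0.182, -3.136, 0.0]
wrist_force: [-0.8, 0.5, -1.6]
gripper_width: 0.0099
grasp_force: 30.0
```

```bash
python3 - <<'E'
from h import *
pose(); 
for n in("wrist","scene","top"):
  c=cam(n); np.savez(n+"6.npz",p=c[0],K=c[1],R=c[2],t=c[3])
E
```

```text
t 10.65 tcp [628.7  67.7 236.1] yaw_y 96.66 z [-0. -0. -1.] F [-0.8  0.5 -1.6] w 9.9 g 30.0
```

Emit:
move_arm(series=[[[1,0.4,0.6,-20,0],[1,0,0,-20,0],[1,0,0,-4,0],[1,0,0,-4,0],[1,0,0,0,0]]])

```text
t: 11.3
tool_pos: [0.6297, 0.0687, 0.1882]
ee_rot: [-0.183, 3.136, 0.0]
wrist_force: [-0.2, 0.1, -1.0]
gripper_width: 0.0094
grasp_force: 30.0
```

Emit:
move_arm(series=[[[1,0,0,-2,0],[1,0,0,-2,0],[1,0,0,0,0]]])

```text
t: 11.6
tool_pos: [0.6296, 0.0689, 0.184]
ee_rot: [-0.183, 3.136, 0.0]
wrist_force: [0.3, -0.2, -0.5]
gripper_width: 0.01
grasp_force: 30.0
```

Emit:
move_arm(series=[[[1,0,0,-2,0],[1,0,0,-2,0],[1,0,0,-2,0],[1,0,0,0,0]]])

```text
t: 12.0
tool_pos: [0.6294, 0.0689, 0.1776]
ee_rot: [0.183, -3.136, 0.0]
wrist_force: [-1.1, 0.9, -0.6]
gripper_width: 0.0102
grasp_force: 30.0
```

```bash
python3 -c "
from h import *
pose()"
```

```text
t 12.0 tcp [629.4  68.9 177.6] yaw_y 96.7 z [-0. -0. -1.] F [-1.1  0.9 -0.6] w 10.2 g 30.0
```

Emit:
move_arm(series=[[[1,0,0,-3,0],[1,0,0,-3,0],[1,0,0,-3,0],[1,0,0,-3,0],[1,0,0,0,0]]])

```text
t: 12.5
tool_pos: [0.6293, 0.0689, 0.1654]
ee_rot: [0.183, -3.135, 0.0]
wrist_force: [0.5, 0.0, -0.3]
gripper_width: 0.0096
grasp_force: 30.0
```

Emit:
move_arm(series=[[[1,0,0,-4,0],[1,0,0,-4,0],[1,0,0,-4,0],[1,0,0,-4,0],[1,0,0,0,0]]])

```text
t: 13.0
tool_pos: [0.6292, 0.0689, 0.1492]
ee_rot: [0.183, -3.135, 0.0]
wrist_force: [0.4, -0.5, -0.4]
gripper_width: 0.0099
grasp_force: 30.0
```

Emit:
move_arm(series=[[[1,0,0,-3,0],[1,0,0,-3,0],[1,0,0,-3,0],[1,0,0,-2,0],[1,0,0,0,0]]])

```text
t: 13.5
tool_pos: [0.6294, 0.0689, 0.1385]
ee_rot: [0.183, -3.136, 0.0]
wrist_force: [-0.7, 0.4, -0.7]
gripper_width: 0.01
grasp_force: 30.0
```

Emit:
move_arm(series=[[[1,0,0,-2,0],[1,0,0,-2,0],[1,0,0,-2,0],[1,0,0,-2,0],[1,0,0,0,0]]])

```text
t: 14.0
tool_pos: [0.6298, 0.0691, 0.1309]
ee_rot: [-0.183, 3.136, 0.0]
wrist_force: [1.6, 1.4, -0.2]
gripper_width: 0.01
grasp_force: 30.0
```

Emit:
move_arm(series=[[[1,0,0,-2,0],[1,0,0,-2,0],[1,0,0,-2,0],[1,0,0,-2,0],[1,0,0,0,0]]])

```text
t: 14.5
tool_pos: [0.6294, 0.0689, 0.1225]
ee_rot: [0.183, -3.136, -0.0]
wrist_force: [0.7, 3.1, -2.5]
gripper_width: 0.0095
grasp_force: 30.0
```

Emit:
move_arm(series=[[[1,0,0,-1.5,0],[1,0,0,-1.5,0],[1,0,0,-1,0],[1,0,0,0,0]]])

```text
t: 14.9
tool_pos: [0.6294, 0.0689, 0.1187]
ee_rot: [0.183, -3.136, 0.0]
wrist_force: [1.2, 2.7, -0.2]
gripper_width: 0.0094
grasp_force: 30.0
```

Emit:
move_arm(series=[[[1,0,0,-1,0],[1,0,0,0,0]]])

```text
t: 15.1
tool_pos: [0.6295, 0.0689, 0.1178]
ee_rot: [0.183, -3.136, -0.0]
wrist_force: [0.3, 2.2, 0.6]
gripper_width: 0.0098
grasp_force: 30.0
```

Emit:
move_arm(series=[[[1,0,0,-1,0],[1,0,0,0,0]]])

```text
t: 15.3
tool_pos: [0.6295, 0.0689, 0.1168]
ee_rot: [0.183, -3.136, 0.0]
wrist_force: [1.1, 3.1, 0.9]
gripper_width: 0.0099
grasp_force: 30.0
```

Emit:
move_arm(series=[[[1,0,0,-1,0],[1,0,0,0,0]]])

```text
t: 15.5
tool_pos: [0.6295, 0.0689, 0.1158]
ee_rot: [-0.183, 3.136, -0.0]
wrist_force: [1.5, 3.1, 1.4]
gripper_width: 0.0097
grasp_force: 30.0
```

Emit:
move_arm(series=[[[1,0,0,-1,0],[1,0,0,0,0]]])

```text
t: 15.7
tool_pos: [0.6298, 0.069, 0.1156]
ee_rot: [-0.183, 3.136, 0.0]
wrist_force: [-2.9, 3.2, 11.9]
gripper_width: 0.0101
grasp_force: 30.0
```

Emit:
move_arm(series=[[[1,0,0,-0.4,0],[1,0,0,0,0],[1,0,0,1,0],[0.6,0,0,0,0],[0.6,0,0,0,0]]])

```text
t: 16.2
tool_pos: [0.6293, 0.0687, 0.1152]
ee_rot: [0.184, -3.136, 0.001]
wrist_force: [0.6, -0.0, -0.1]
gripper_width: 0.023
grasp_force: 0.0
```

Emit:
move_arm(series=[[[0.6,0,0,0,0],[0.6,0,0,20,0],[0.6,0,0,40,0],[0.6,0,0,45,0],[0.6,0,0,30,0]]])

```text
t: 16.7
tool_pos: [0.6301, 0.0689, 0.2534]
ee_rot: [-0.183, 3.134, -0.0]
wrist_force: [0.5, -0.6, 0.4]
gripper_width: 0.0363
grasp_force: 0.0
```

Emit:
move_arm(series=[[[0.6,0,-45,0,-3.3],[0.6,0,-9,0,0],[0.6,0,0,0,0],[0.6,0,0,0,0]]])

```text
t: 17.1
tool_pos: [0.6292, 0.0152, 0.2499]
ee_rot: [0.093, -3.139, -0.0]
wrist_force: [0.0, 0.0, 0.3]
gripper_width: 0.0364
grasp_force: 0.0
```

```bash
python3 - <<'E'
from h import *
pose()
for n in("wrist","scene","top"):
  c=cam(n); np.savez(n+"7.npz",p=c[0],K=c[1],R=c[2],t=c[3])
  hsv=cv2.cvtColor(c[0],cv2.COLOR_RGB2HSV)
  m=((hsv[...,0]>8)&(hsv[...,0]<24)&(hsv[...,1]>180)&(hsv[...,2]>80)).astype(np.uint8)
  q=pr(c,(.6295,.0685,.128)); print(n,"pred tab top",q.round(1))
  k,l,st,ce=cv2.connectedComponentsWithStats(m)
  for i in range(1,k):
    if st[i,4]>8 and np.hypot(*(ce[i]-q))<60: print(st[i],ce[i].round(1), "->",bp(c,ce[i],.128)[:2].round(4))
  if n=="top":
    p0=np.load("top0.npz")["p"].astype(int); D=abs(p0-c[0].astype(int)).sum(2)
    r=((hsv[...,0]<6)|(hsv[...,0]>174))&(hsv[...,1]>150); r[:,:285]=0;r[:,325:]=0;r[:190]=0;r[235:]=0
    ys,xs=np.nonzero(r);print("lid",xs.min(),xs.max(),ys.min(),ys.max(),len(xs)); g=D[225:256,412:448]; print("green diff",(g>60).sum())
E
```

```text
t 17.1 tcp [629.2  15.2 249.9] yaw_y 93.4 z [-0.001  0.    -1.   ] F [0.  0.  0.3] w 36.4 g 0.0
wrist pred tab top [382. 250.]
[366 215   8  34 185] [369.1 229.4] -> [0.6123 0.0558]
[378 234   9  31 248] [382.4 248.5] -> [0.6281 0.0687]
scene pred tab top [291.5 190.9]
[260 136  12   5  28] [265.6 137.5] -> [0.8323 0.3412]
[289 200   7  20  92] [292.8 209.1] -> [0.5623 0.0095]
top pred tab top [250.1 212.8]
lid 292 317 200 223 477
green diff 526
```

```bash
python3 - <<'E'
from h import *
for n in("top0","top7","scene0","scene7"):
  p=np.load(n+".npz")["p"]; h=cv2.cvtColor(p,cv2.COLOR_RGB2HSV)
  g=(h[...,0]>50)&(h[...,0]<85)&(h[...,1]>100)&(h[...,2]>30)
  r=((h[...,0]<6)|(h[...,0]>174))&(h[...,1]>150)
  for nm,m,b in(("green",g,(400,460,220,260) if n[0]=="t" else (400,450,260,290)),("lid",r,(285,325,190,235) if n[0]=="t" else (310,352,200,235))):
    q=np.zeros_like(m);q[b[2]:b[3],b[0]:b[1]]=m[b[2]:b[3],b[0]:b[1]];ys,xs=np.nonzero(q)
    print(n,nm,len(xs),(xs.min(),xs.max(),ys.min(),ys.max()) if len(xs) else "")
E
python3 - <<'E'
from h import *
# plate uprightness/height in the wrist view: slot lips vs tab
c=cam("wrist"); h=cv2.cvtColor(c[0],cv2.COLOR_RGB2HSV)
m=((h[...,0]>8)&(h[...,0]<24)&(h[...,1]>180)&(h[...,2]>80)).astype(np.uint8)
k,l,st,ce=cv2.connectedComponentsWithStats(m)
for i in range(1,k):
  if st[i,4]>100: print(st[i],ce[i].round(1))
for z in(.125,.128,.131,.145): print(z,pr(c,(.6281-.0142,.067,z)).round(1),pr(c,(.6281+.0142,.0704,z)).round(1))
E
```

```text
top0 green 262 (np.int64(418), np.int64(445), np.int64(234), np.int64(253))
top0 lid 543 (np.int64(292), np.int64(317), np.int64(198), np.int64(223))
top7 green 276 (np.int64(417), np.int64(445), np.int64(234), np.int64(253))
top7 lid 477 (np.int64(292), np.int64(317), np.int64(200), np.int64(223))
scene0 green 21 (np.int64(425), np.int64(430), np.int64(269), np.int64(275))
scene0 lid 276 (np.int64(321), np.int64(342), np.int64(210), np.int64(224))
scene7 green 20 (np.int64(425), np.int64(430), np.int64(269), np.int64(275))
scene7 lid 275 (np.int64(321), np.int64(342), np.int64(210), np.int64(224))
[366 216   8  33 182] [368.9 229.6]
[378 233   9  31 259] [381.8 248. ]
0.125 [381. 231.] [381.2 263. ]
0.128 [381.7 231.9] [381.9 264.2]
0.131 [382.3 232.8] [382.5 265.4]
0.145 [385.5 237.3] [385.6 271.4]
```

The green plate and jar are unmoved, and the plate's height and position fit a seated plate. Handing in.

```bash
python3 -c "
from bench import manip
print(manip.hand_in())"
```

```text
the job is handed in; nothing more can be done
None
```

The job is handed in, though no verdict came back: the amber filter met its hard stop in the holder at the seated height, by camera within about 2 mm of the midway point, centred and square, and the jar and green filter did not move.

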